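# Select the lamp on the tester and press test

### The job

On the lamp tester, push the black selector arm round with a fingertip until it points straight at the socket that holds the lamp. Then press the round test button fully down and let it come back up, leaving the arm pointing at the lamp. Do not press the button before the arm points at the lamp, leave the lamp seated in its socket, and do not disturb the solder spool, the mug or the screwdriver.

Things in the scene. Friction and masses are not known exactly. Their poses are not given: they have to be found in the camera images.
- tester: Grey steel lamp tester, a flat box 300 (x) by 310 (y) by 60 mm high, fixed to the bench. Origin: centre of its underside; x points from the test button across the panel to the middle of the arc of sockets; z up. On the flat top panel, 60 mm above the bench: the selector arm in the middle, the test button near the -x edge, four lamp sockets on an arc on the +x side.
- selector (a joint): Angle of the selector arm about the vertical axis, rad; 0 = arm along the tester's +x, positive = counter-clockwise seen from above; stops at -1.75 and +1.75. It turns smoothly without click positions, friction 0.12 N m (about 2 N at 60 mm from the axis), and stays where it is left.
- selector_axis (a point): Point on the selector's vertical turning axis, at the middle of the tester in x and y, 29 mm above the panel (half the height of the arm). Turns with the arm: its x axis points along the arm to the tip, z up. The hub here is 40 mm across (a 48 mm collar below), 48 mm high.
- selector_tip (a point): Pointed tip of the selector arm, 87 mm from the axis, 29 mm above the panel. The arm is a straight black bar from the hub to this tip, 14 mm wide, 30 mm tall, its underside 14 mm and its top 44 mm above the panel; it has upright flat sides to push on and no tail on the other side of the hub.
- test_button_top (a point): Middle of the top face of the round black test button (32 mm across, pointing up, in a steel housing), 105 mm from the selector's axis on the tester's -x side. It goes down as the button is pressed.
- test_button (a joint): Travel of the test button, m: 0 = up, 0.006 = fully down. A spring brings it back; fully down takes 5 N.
- lamp: White LED lamp, globe 38 mm across, 52 mm high in all, about 35 g, standing loose in one of four alike white ring sockets (fixed, 40 mm across, 14 mm high); the other three are empty. The sockets, each with a short painted line, lie 125 mm from the selector's axis, at -80, -30, 30 and 80 degrees from the tester's x (positive to +y). Origin: centre of its foot, on the panel.
- solder_spool: Loose solder spool, 48 mm across, 36 mm high, standing on the tester's panel in the corner on the +y side of the button (about 105 mm from it). Origin: centre of its underside.
- mug: Loose white mug, 80 mm across, 90 mm high, on the bench on the +y side of the tester. Origin: centre of its underside.
- screwdriver: Loose screwdriver lying on the bench on the -y side of the tester, lying along the tester's x within about 20 degrees. Origin: on its long axis, at bench height.
Not all that is in view belongs to the job. Leave any red or yellow look-alike of the lamp alone.

How it is judged:
On the way, in this order (a step that is already met when the one before it is completed fails the run):
1. the selector arm points at the lamp and has come to rest (y of lamp in the frame of selector_axis between -0.012 and 0.012 m and x of lamp in the frame of selector_axis above 0.05 m and velocity of joint selector between -0.05 and 0.05 rad/s), for 0.3 s.
2. the test button is pressed fully down (value of joint test_button above 0.0045 m), for 0.05 s.
At the end, for the whole second after the job is handed in: The line of the selector arm passes within 12 mm of the lamp's axis (about 5.5 degrees), on the lamp's side, and the arm is at rest; the button has been pressed (over 4.5 mm) and is up again (under 1.5 mm); the lamp stands upright in its socket, within 6 mm of where it was (all of step 1 and value of joint test_button below 0.0015 m and distance of lamp from where it was at the start of the episode below 0.006 m and angle between lamp's own z axis and vertical below 0.2 rad); the robot touches nothing.
It fails at once if the test button is pressed while the arm does not point at the lamp (more than 16 mm off its axis) (value of joint test_button above 0.003 m and not (y of lamp in the frame of selector_axis between -0.016 and 0.016 m and x of lamp in the frame of selector_axis above 0.05 m)).
It fails at once if the lamp is lifted or pulled out of its socket (moved over 10 mm) (distance of lamp from where it was at the start of the episode above 0.01 m).
It fails at once if the spool, mug or screwdriver is lifted, carried or knocked (moved over 25 mm) (distance of any of solder_spool, mug, screwdriver from where it was at the start of the episode above 0.025 m).
It also fails if it takes over 48 s, if anything falls off the work surface, if the arm or the gripper's body presses on something with over 40 N, if the wrist force passes 120 N, or if a joint passes its speed limit or range.

### The arm

A 6-joint arm with a two-finger parallel gripper is mounted at the origin on the work surface. World frame = base frame: x ahead of the robot, y to its left, z up, the work surface at z = 0. Lengths are in m, angles in rad, forces in N, time in s.
With the tool pointing down it reaches from about 0.35 to 0.975 m from the base axis. Payload 4.9 kg.
Tool frame: the origin (TCP) lies midway between the tips of the shut fingers; the grasp point (between the pads) lies 19 mm behind it; z points along the fingers, y is the line along which they close (so a half turn about z gives the same grasp; the last joint's range is limited). The gripper opens to 85 mm and grips with 20 to 120 N. Pads are 22 mm wide; open, the fingers measure 114 mm over their backs; the gripper's body (76 mm by 85 mm) begins 54 mm behind the grasp point. The pads swing forward as they close: fully open they stand 13 mm farther back than shut.
Start: joints at [-1.356, 0.053, 1.613, -0, 1.476, -0.119], TCP at [0.205, -0.59, 0.231] pointing down, gripper open.
Joint ranges: [-3.01, 3.01], [-1.01, 2.22], [0.06, 2.58], [-1.02, 4.17], [0.09, 2.62], [-3.14, 3.14]. Speed limits (rad/s): [2.57, 2.57, 3.14, 3.14, 3.14, 3.14].

### API

Orientations are given as a unit quaternion [w, x, y, z].
In Python, from plant import state, grab_frame, job_done, cut_out, place_of gives the robot as it stands.
- The arm moves only by the tool jog_arm, never from a script. Its argument "motion" is text: rows parted by semicolons, each of 7 numbers parted by spaces: the opening in per cent of the stroke, from 0 (shut) to 100 (fully open), then the shift along the tool's x, y, z as a fraction of full scale, then the turn, a rotation vector about the tool's x, y, z as a fraction of full scale. A call has exactly 5 rows; each row is the pose to reach, as a shift and turn from the pose commanded when the call began, along the tool's axes at that moment; what a row does not reach only later rows make up. Full scale, the value 1, is 50 cm for a shift and 1.5 rad for a turn. A row lasts 1/8 s, in which the tool goes at most 62.5 mm and 10.7 degrees, less where a joint would pass 70% of its speed; a pose out of reach is approached as far as the arm can. A call with a number of a shift or a turn outside -1 to 1 is refused whole. A call with a gripper value outside its range is refused whole. The fingers move at their own pace and stop on an object; the grip force is fixed at half the most. Time passes only in rows, so rows that repeat a pose let the fingers close, or fill a call up. It gives the time, the measured TCP pose, the force, the opening and the grip force at its end, in the units of the state.
- state(): the state, without advancing time (a new reading comes with each control period).
- grab_frame(name): name is "scene" or "top" or "wrist"; returns a dict with "color" (480x640x3 uint8, red, green, blue), "range_z" (480x640 float32, m along the optical axis (not along the pixel's ray), 0 where there is no reading), "intrinsics" (3x3 intrinsics, pixels), "world_from_camera" (4x4, takes a point from camera to world coordinates). Camera axes: x right, y up, looking along -z (the intrinsics and any distortion apply to the point x, -y, -z); pixel columns grow to the right and rows downward; lengths in m; the calibration is good to about 2 mm. A picture is of the moment at which its call begins.
- job_done(): hands the job in; it is judged then, once.
Trained networks look in the newest picture that a camera, given by its name, has taken for a name from the list of things; names that differ only in an ending like _2 or _b are one class to them, and where a whole thing is asked for, a point or a joint stands for the part that bears it (a point fixed in the world has none). Each returns a list of dicts, best first, with "p" (0 to 1); they miss things now and then, are a little off and sometimes report something else, mostly with a low value. They report only what shows in the picture. A call takes as long as a camera call. They do not tell look-alikes from the thing itself.
- cut_out(camera, thing): "pixels" (480x640 bool, what is visible of it).
- place_of(camera, thing): "at" ([x, y, z] in m, in world coordinates, good to about 4 mm: a listed point, or the origin of a listed thing).
The state is a dict: "time": time; "joint_pos": joint angles; "joint_vel": joint speeds; "joint_efforts": joint torques, N m; "tool_pos": TCP position; "tool_rot": TCP orientation; "contact_force": force on the tool from outside, world axes, zero at the start; "ft_torque": the same for the moment, N m; "gripper_width": opening from 0.0 (shut) to 1.0 (fully open); "grasp_force": force on a finger pad.
Only numpy, scipy, OpenCV 4.12 (cv2) and the standard library are available. Lean on these libraries where they do the work, as an engineer would, in place of code of your own. Each camera call takes 0.05 s, during which the arm holds its last target. There are 200 camera calls.

## Working session

There is one attempt and no reset: what is moved stays moved. The work goes in short steps, Python scripts to look and compute and a tool call to move; the robot and the scene stay as the last step left them, time stands still between calls to the robot, and variables do not carry over. Pictures are saved under pics/ and viewed, at most 10 in all, crops included, and the job is handed in when it is done.

Besides the shell and the picture viewer there is one more tool, called after "Call:" as name(argument=value, ...) on one line, values as JSON. jog_arm: Moves the arm, as the interface text tells. Shift numbers are shares of 50 cm and turn numbers shares of 1.5 rad, none past 1 either way. Its arguments: {"type":"object","properties":{"motion":{"type":"string"}},"required":["motion"]}

```bash
mkdir -p pics; python3 - <<'E'
from plant import *
import cv2
s=state();print(s['time'],s['tool_pos'],s['tool_rot'],s['gripper_width'])
for c in ['top','scene']:
    f=grab_frame(c);cv2.imwrite(f'pics/{c}0.png',f['color'][:,:,::-1])
    for n in ['tester','selector_axis','selector_tip','test_button_top','lamp','solder_spool','mug','screwdriver']:
        print(c,n,[(round(float(d['p']),2),[round(float(v),3) for v in d['at']]) for d in place_of(c,n)[:3]])
E
```

```text
0.0 [ 0.20462992 -0.58990743  0.23006807] [-1.00013334e-03  9.86103176e-01  1.66131035e-01 -6.52741328e-05] 1.0008388256408525
top tester [(0.85, [0.556, 0.029, -0.001])]
top selector_axis [(0.78, [0.563, 0.03, 0.089])]
top selector_tip [(0.95, [0.642, 0.004, 0.093])]
top test_button_top [(0.83, [0.456, 0.035, 0.087])]
top lamp [(0.85, [0.668, 0.09, 0.063]), (0.82, [0.696, 0.252, -0.002]), (0.68, [0.643, 0.008, 0.09])]
top solder_spool [(0.93, [0.456, 0.148, 0.061])]
top mug [(0.61, [0.569, 0.299, 0.003])]
top screwdriver [(0.76, [0.511, -0.236, 0.001]), (0.59, [0.455, 0.15, 0.06])]
scene tester [(0.65, [0.56, 0.029, -0.001])]
scene selector_axis [(0.85, [0.562, 0.032, 0.091])]
scene selector_tip []
scene test_button_top [(0.61, [0.456, 0.032, 0.086]), (0.49, [0.451, 0.151, 0.059])]
scene lamp [(0.89, [0.761, 0.186, -0.005]), (0.86, [0.669, 0.091, 0.06]), (0.7, [0.698, 0.25, 0.002])]
scene solder_spool []
scene mug [(0.69, [0.571, 0.3, 0.002])]
scene screwdriver [(0.85, [0.51, -0.235, 0.002])]
```

View pics/top0.png

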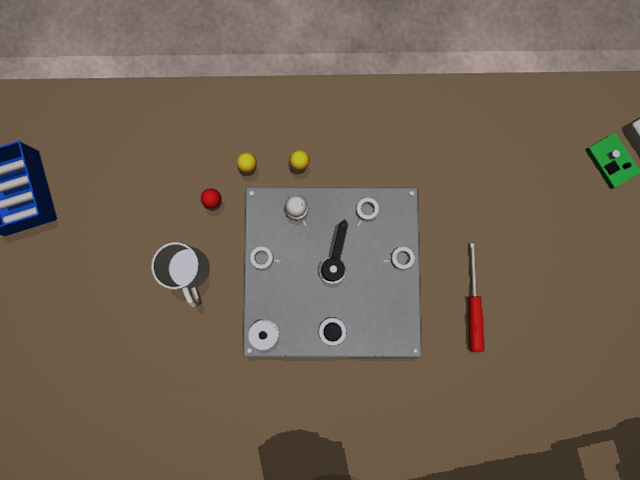

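View pics/scene0.png

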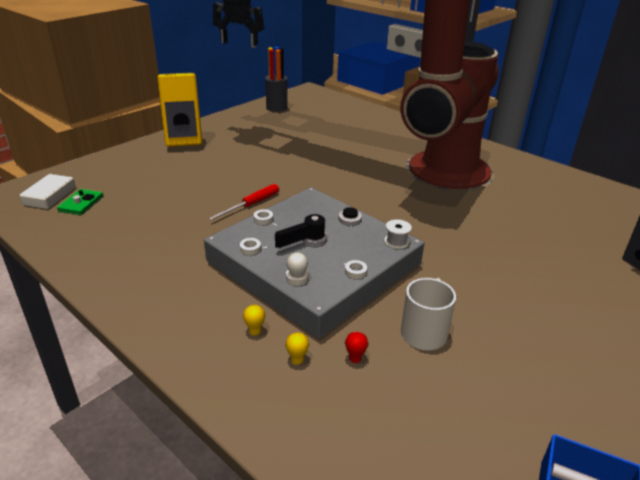

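Top view: the white lamp is at (296,207), in the +30° socket. The arm runs from its hub at (333,269) to its tip at (344,222), about -18°. The button is at (332,332) and the spool at (263,335), and the red and yellow look-alikes are off the panel. The network positions match the stated geometry, so I'll move with the fingers shut.

Call:
jog_arm(motion="0 0.1 -0.07 0 0 0 -0.03; 0 0.2 -0.14 0 0 0 -0.06; 0 0.3 -0.21 0 0 0 -0.09; 0 0.4 -0.28 0 0 0 -0.116; 0 0.5 -0.35 0 0 0 -0.116")

```text
time: 1.52
tool_pos: [0.3845, -0.3416, 0.2316]
tool_rot: [0.0, 0.968, 0.251, 0.0]
contact_force: [0.1, 0.7, -0.3]
gripper_width: 0.001
grasp_force: 0.0
```

```bash
cat > h.py <<'E'
from plant import *
import numpy as np
from scipy.spatial.transform import Rotation as Ro
def rel(p,yaw_deg=None):
    s=state();R=Ro.from_quat(np.roll(s['tool_rot'],-1))
    X=R.as_matrix()[:,0]
    print('t',s['time'],'tcp',np.round(s['tool_pos'],4),'yaw',round(np.degrees(np.arctan2(X[1],X[0])),2),'f',np.round(s['contact_force'],1))
    for q in np.atleast_2d(p): print('shift',np.round(R.inv().apply(q-s['tool_pos'])/.5,3))
    if yaw_deg is not None:
        a=np.radians(yaw_deg);T=Ro.from_matrix(np.array([[np.cos(a),np.sin(a),0],[np.sin(a),-np.cos(a),0],[0,0,-1]]))
        print('turn',np.round((R.inv()*T).as_rotvec()/1.5,3))
E
python3 -c "
from h import *
rel([[.602,-.031,.231],[.602,-.031,.15]],29.5)
f=grab_frame('top');D=f['range_z'];K=f['intrinsics'];M=f['world_from_camera']
v,u=np.mgrid[:480,:640];P=np.stack([(u-K[0,2])*D/K[0,0],-(v-K[1,2])*D/K[1,1],-D],-1)@M[:3,:3].T+M[:3,3]
print(np.round(P[332,310:356:2,2],3));print(np.round(P[332,332],3),np.round(P[207,296],3),np.round(P[269,333],3))
"
```

```text
t 1.525 tcp [ 0.3845 -0.3416  0.2316] yaw 29.08 f [ 0.1  0.7 -0.3]
shift [ 0.682 -0.331  0.001]
shift [ 0.682 -0.332  0.163]
turn [ 0.001 -0.    -0.005]
[0.875 0.059 0.061 0.06  0.059 0.074 0.069 0.081 0.084 0.083 0.079 0.083
 0.082 0.085 0.08  0.082 0.07  0.071 0.072 0.061 0.056 0.059 0.062]
[0.455 0.033 0.083] [0.664 0.09  0.11 ] [0.559 0.031 0.111]
```

Call:
jog_arm(motion="0 0.11 -0.053 0 0 0 0; 0 0.22 -0.106 0 0 0 0; 0 0.33 -0.16 0 0 0 0; 0 0.44 -0.213 0 0 0 0; 0 0.55 -0.266 0.05 0 0 0")

```text
time: 2.2
tool_pos: [0.56, -0.0948, 0.2103]
tool_rot: [0.002, 0.968, 0.251, 0.003]
contact_force: [0.0, 0.5, -0.4]
gripper_width: -0.004
grasp_force: 0.0
```

```bash
python3 -c "
from h import *
rel([[.602,-.031,.15],[.602,-.031,.085]],29.5)"
```

```text
t 2.2 tcp [ 0.56   -0.0948  0.2103] yaw 29.12 f [ 0.   0.5 -0.4]
shift [ 0.135 -0.071  0.121]
shift [ 0.134 -0.072  0.251]
turn [ 0.003 -0.003 -0.004]
```

Call:
jog_arm(motion="0 0.06 -0.035 0.06 0 0 0; 0 0.13 -0.071 0.12 0 0 0; 0 0.13 -0.071 0.18 0 0 0; 0 0.13 -0.071 0.25 0 0 0; 0 0.13 -0.071 0.25 0 0 0")

```text
time: 2.82
tool_pos: [0.5943, -0.0329, 0.0791]
tool_rot: [-0.002, 0.968, 0.251, -0.003]
contact_force: [-0.9, -0.2, 0.2]
gripper_width: 0.001
grasp_force: 0.0
```

```bash
python3 -c "
from h import *
import cv2
f=grab_frame('top');cv2.imwrite('pics/top1.png',cv2.resize(f['color'][170:370,230:430,::-1],(600,600)))
print(place_of('top','selector_tip')[:1])
A=np.array([.561,.0305]);P=[]
for th in [-18,-10,0,10,20,25,29.5]:
    # radius 55, cw offset 7+14.5
    a=np.radians(th);P.append([*(A+.055*np.array([np.cos(a),np.sin(a)])+.0215*np.array([np.sin(a),-np.cos(a)])),.085])
print(np.round(P,3));rel(P)"
```

```text
[]
[[ 0.607 -0.007  0.085]
 [ 0.611 -0.     0.085]
 [ 0.616  0.009  0.085]
 [ 0.619  0.019  0.085]
 [ 0.62   0.029  0.085]
 [ 0.62   0.034  0.085]
 [ 0.619  0.039  0.085]]
t 2.925 tcp [ 0.5973 -0.0336  0.0834] yaw 29.08 f [-0.6  0.   0. ]
shift [ 0.042 -0.037 -0.003]
shift [ 0.057 -0.045 -0.003]
shift [ 0.074 -0.056 -0.003]
shift [ 0.089 -0.071 -0.003]
shift [ 0.101 -0.088 -0.003]
shift [ 0.105 -0.097 -0.003]
shift [ 0.109 -0.105 -0.003]
```

View pics/top1.png

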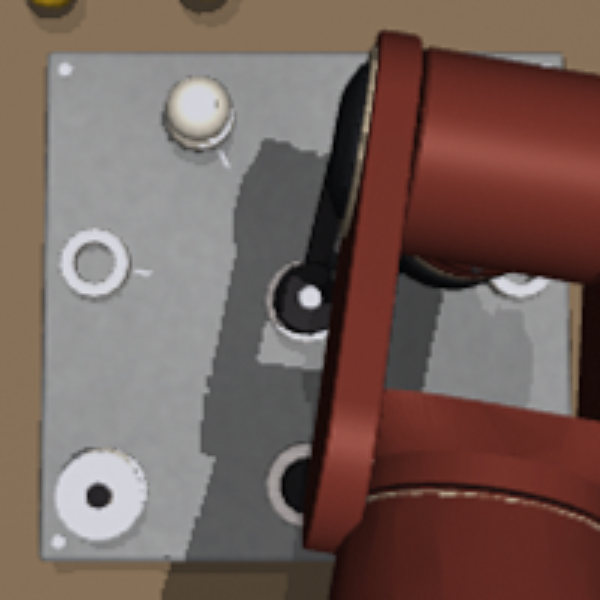

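The crop shows the hub at (310,300) and the arm still unmoved at about -15 to -18°. The wrist is to the right of it and the lamp at (200,105) is untouched. I'll push along the arc but stop short of the lamp line.

Call:
jog_arm(motion="0 0.03 -0.025 -0.003 0 0 0; 0 0.055 -0.043 -0.003 0 0 0; 0 0.074 -0.056 -0.003 0 0 0; 0 0.089 -0.071 -0.003 0 0 0; 0 0.1 -0.085 -0.003 0 0 0")

```text
time: 3.55
tool_pos: [0.6201, 0.0287, 0.0841]
tool_rot: [0.0, 0.968, 0.251, -0.0]
contact_force: [-0.1, -3.0, 0.0]
gripper_width: -0.001
grasp_force: 1.2
```

```bash
python3 -c "
from h import *
import cv2
f=grab_frame('top');cv2.imwrite('pics/top2.png',cv2.resize(f['color'][170:370,230:430,::-1],(600,600)))
for c in ['top','scene']:
  grab_frame(c)
  print(c,[(d['p'],np.round(d['at'],3)) for d in place_of(c,'selector_tip')[:2]],[(d['p'],np.round(d['at'],3)) for d in place_of(c,'lamp')[:3]])
a=np.radians(29.5);rel([[*(np.array([.561,.0305])+.055*np.array([np.cos(a),np.sin(a)])+.0215*np.array([np.sin(a),-np.cos(a)])),.085]])"
```

```text
top [] [(0.88, array([ 0.767,  0.18 , -0.   ])), (0.8, array([ 0.694,  0.253, -0.   ])), (0.51, array([ 0.767,  0.084, -0.001]))]
scene [(0.88, array([0.638, 0.06 , 0.088]))] [(0.91, array([0.77 , 0.087, 0.002])), (0.72, array([ 0.762,  0.187, -0.005])), (0.71, array([0.699, 0.25 , 0.   ]))]
t 3.9 tcp [0.6199 0.0282 0.084 ] yaw 29.07 f [ 0.3 -0.4 -0. ]
shift [ 0.01  -0.019 -0.002]
```

View pics/top2.png

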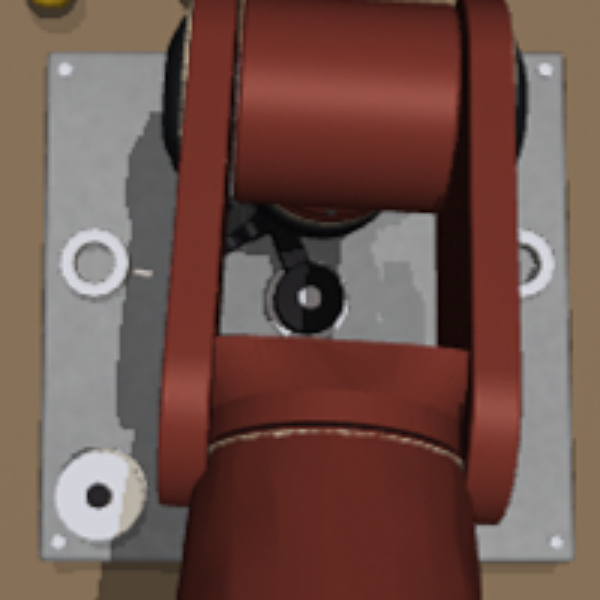

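The crop shows the arm swung to about 21° (tip at (0.638, 0.060) from the scene camera), as predicted. Next is the last 9°, then backing off.

Call:
jog_arm(motion="0 0.005 -0.007 0 0 0 0; 0 0.008 -0.013 0 0 0 0; 0 0.01 -0.019 0 0 0 0; 0 0.01 -0.019 0 0 0 0; 0 0.01 -0.019 0 0 0 0")

```text
time: 4.53
tool_pos: [0.6198, 0.0392, 0.0841]
tool_rot: [-0.0, 0.968, 0.251, 0.0]
contact_force: [-2.0, -0.1, 0.1]
gripper_width: 0.004
grasp_force: 0.2
```

Call:
jog_arm(motion="0 0 0.04 0 0 0 0; 0 0 0.08 0 0 0 0; 0 0 0.08 -0.08 0 0 0; 0 0 0.08 -0.18 0 0 0; 0 0 0.08 -0.28 0 0 0")

```text
time: 5.15
tool_pos: [0.6397, 0.0025, 0.2255]
tool_rot: [-0.0, 0.968, 0.251, -0.0]
contact_force: [0.4, -0.1, -0.0]
gripper_width: -0.002
grasp_force: 0.0
```

```bash
python3 -c "
from h import *
import cv2
f=grab_frame('scene');cv2.imwrite('pics/sc3.png',cv2.resize(f['color'][180:340,190:440,::-1],(750,480)))
for n in ['selector_tip','selector_axis','lamp','test_button_top']: print(n,[(round(float(d['p']),2),np.round(d['at'],3)) for d in place_of('scene',n)[:4]])
rel([[.456,.033,.19]])"
```

```text
selector_tip [(0.73, array([0.635, 0.071, 0.087]))]
selector_axis [(0.73, array([0.561, 0.032, 0.093]))]
lamp [(0.82, array([0.698, 0.251, 0.   ])), (0.79, array([0.668, 0.095, 0.059])), (0.63, array([0.767, 0.087, 0.002])), (0.63, array([0.762, 0.182, 0.   ]))]
test_button_top [(0.68, array([0.456, 0.033, 0.083]))]
t 5.4 tcp [0.6394 0.003  0.2237] yaw 29.04 f [-0.   0.5 -0.4]
shift [-0.292 -0.231  0.068]
```

View pics/sc3.png

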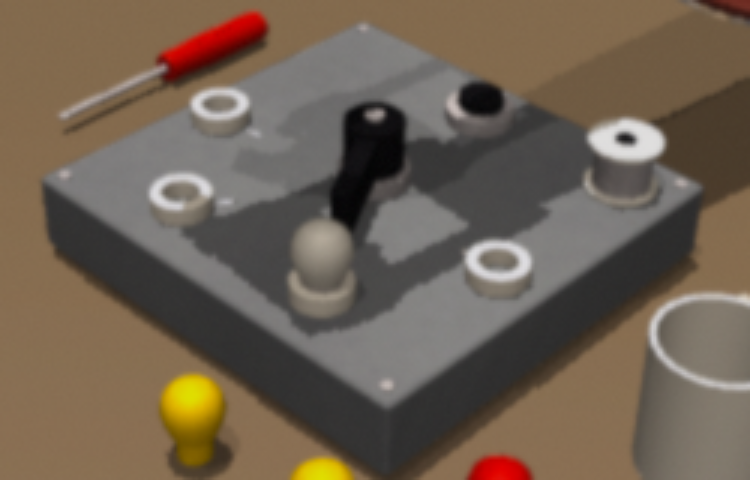

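The crop shows the arm pointing from the hub (375,135) through its tip (345,215) at the lamp (322,265). The lamp is still seated, and the measured angle is about 28–29°. Next I'll go over the button and check from the top before pressing.

Call:
jog_arm(motion="0 -0.073 -0.058 0 0 0 0; 0 -0.146 -0.116 0 0 0 0; 0 -0.22 -0.174 0 0 0 0; 0 -0.292 -0.231 0.07 0 0 0; 0 -0.292 -0.231 0.16 0 0 0")

```text
time: 6.02
tool_pos: [0.4529, 0.0341, 0.142]
tool_rot: [-0.0, 0.968, 0.251, -0.0]
contact_force: [-0.1, -0.4, -1.0]
gripper_width: 0.003
grasp_force: 0.0
```

```bash
python3 -c "
from h import *
import cv2
f=grab_frame('top');cv2.imwrite('pics/top4.png',cv2.resize(f['color'][170:370,230:430,::-1],(600,600)))
for n in ['selector_tip','selector_axis','lamp']: print(n,[(round(float(d['p']),2),np.round(d['at'],3)) for d in place_of('top',n)[:4]])
rel([[.456,.033,.1],[.456,.033,.085],[.456,.033,.077]])"
```

```text
selector_tip [(0.75, array([0.633, 0.072, 0.091]))]
selector_axis [(0.96, array([0.562, 0.029, 0.088]))]
lamp [(0.89, array([ 0.764,  0.185, -0.001])), (0.83, array([0.672, 0.092, 0.062])), (0.58, array([ 0.696,  0.251, -0.002]))]
t 6.225 tcp [0.4546 0.0337 0.1428] yaw 29.08 f [0.4 0.  1.1]
shift [0.002 0.003 0.086]
shift [0.002 0.003 0.116]
shift [0.002 0.003 0.132]
```

View pics/top4.png

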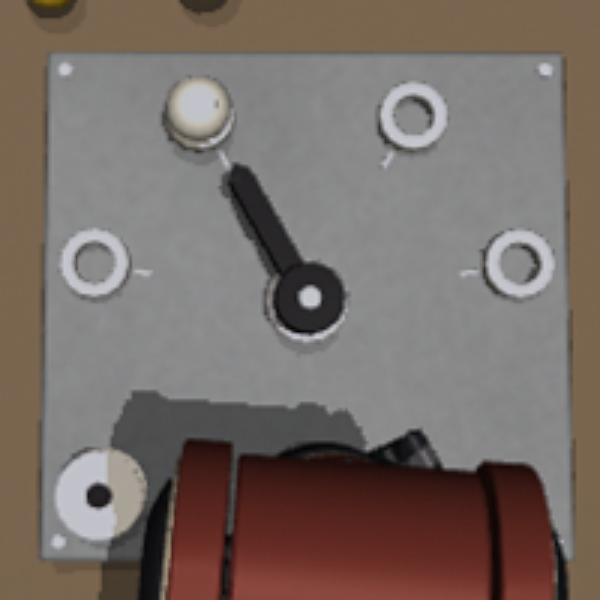

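The top crop shows the arm, hub (310,297) to tip (235,170), lined up with the painted line and the lamp (200,108). I'll press the button in steps.

Call:
jog_arm(motion="0 0.002 0.003 0.06 0 0 0; 0 0.002 0.003 0.1 0 0 0; 0 0.002 0.003 0.116 0 0 0; 0 0.002 0.003 0.122 0 0 0; 0 0.002 0.003 0.126 0 0 0")

```text
time: 6.85
tool_pos: [0.4581, 0.0329, 0.0823]
tool_rot: [0.0, 0.968, 0.251, 0.001]
contact_force: [-0.6, 0.1, -0.1]
gripper_width: 0.001
grasp_force: 0.0
```

Call:
jog_arm(motion="0 0 0 0 0 0 0; 0 0 0 0.002 0 0 0; 0 0 0 0.004 0 0 0; 0 0 0 0.006 0 0 0; 0 0 0 0.006 0 0 0")

```text
time: 7.48
tool_pos: [0.4578, 0.033, 0.0787]
tool_rot: [0.0, 0.968, 0.251, 0.001]
contact_force: [2.2, -1.1, 2.4]
gripper_width: 0.006
grasp_force: 1.6
```

Call:
jog_arm(motion="0 0 0 0.002 0 0 0; 0 0 0 0.004 0 0 0; 0 0 0 0.006 0 0 0; 0 0 0 0.006 0 0 0; 0 0 0 0.006 0 0 0")

```text
time: 8.1
tool_pos: [0.4578, 0.033, 0.076]
tool_rot: [0.0, 0.968, 0.251, 0.001]
contact_force: [1.6, 0.1, 7.3]
gripper_width: 0.004
grasp_force: 3.5
```

Call:
jog_arm(motion="0 0 0 0.001 0 0 0; 0 0 0 0.002 0 0 0; 0 0 0 0.003 0 0 0; 0 0 0 0.003 0 0 0; 0 0 0 0.003 0 0 0")

```text
time: 8.72
tool_pos: [0.4579, 0.033, 0.0758]
tool_rot: [0.0, 0.968, 0.251, 0.0]
contact_force: [-2.5, 0.9, 15.3]
gripper_width: 0.002
grasp_force: 7.6
```

The button is bottomed: 15 N with no further travel. I'll lift off.

Call:
jog_arm(motion="0 0 0 -0.02 0 0 0; 0 0 0 -0.06 0 0 0; 0 0 0 -0.13 0 0 0; 0 0 0 -0.2 0 0 0; 0 0 0 -0.25 0 0 0")

```text
time: 9.35
tool_pos: [0.4558, 0.0332, 0.1986]
tool_rot: [-0.001, 0.968, 0.251, -0.001]
contact_force: [0.9, -0.0, 0.5]
gripper_width: -0.0
grasp_force: 0.0
```

Call:
jog_arm(motion="0 0 0 0 0 0 0; 0 0 0 0 0 0 0; 0 0 0 0 0 0 0; 0 0 0 0 0 0 0; 0 0 0 0 0 0 0")

```text
time: 9.98
tool_pos: [0.4568, 0.0331, 0.198]
tool_rot: [-0.0, 0.968, 0.251, -0.001]
contact_force: [0.3, -0.0, 0.7]
gripper_width: -0.0
grasp_force: 0.0
```

```bash
python3 -c "
from h import *
for c in ['top','scene']:
  grab_frame(c)
  for n in ['selector_tip','selector_axis','lamp','test_button_top']: print(c,n,[(round(float(d['p']),2),np.round(d['at'],3)) for d in place_of(c,n)[:4]])
"
```

```text
top selector_tip [(0.96, array([0.634, 0.069, 0.089]))]
top selector_axis [(0.93, array([0.562, 0.029, 0.088]))]
top lamp [(0.88, array([ 0.694,  0.251, -0.002])), (0.77, array([0.675, 0.09 , 0.061])), (0.77, array([ 0.765,  0.081, -0.002])), (0.65, array([ 0.768,  0.186, -0.001]))]
top test_button_top []
scene selector_tip [(0.88, array([0.632, 0.069, 0.087]))]
scene selector_axis [(0.8, array([0.562, 0.033, 0.09 ]))]
scene lamp [(0.9, array([ 0.762,  0.185, -0.004])), (0.88, array([0.767, 0.089, 0.001])), (0.87, array([0.698, 0.253, 0.001])), (0.63, array([0.667, 0.094, 0.061]))]
scene test_button_top [(0.72, array([0.668, 0.091, 0.061])), (0.71, array([0.453, 0.031, 0.087]))]
```

```bash
python3 -c "
from plant import *
print(job_done())"
```

```text
the job is handed in; nothing more can be done
None
```

I pushed the selector arm round to point at the lamp, pressed the test button to its stop (15 N with no further travel) and let it back up, then handed the job in; the lamp still reads seated, the spool, mug and screwdriver were not touched, and no verdict was returned.

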